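Hold a cast lever level over the blow-off grille

TASK

Turn the airflow dial of the blow-off stand so that its pointer stands at the long mark of its scale. Then pick up the cast lever by its balance point, which is close to its heavy boss and not at its middle, and hold it level over the air grille: balance point over the middle of the grille, lever lengthwise along it (either way round), its underside about 80 mm above the grille. Do not touch the stand with the lever, leave the other things on the bench alone, and finish while still holding the lever there in the gripper: do not put it down.

Things in the scene. Friction and masses are not known exactly. Their poses are not given: they have to be found in the camera images.
- stand: Blow-off stand fixed to the bench: grey sheet-metal box 150 (x) x 340 (y) x 70 mm high, origin at the centre of its underside, z up. On its flat top: a rectangular air grille towards its -y end and a black dial towards its +y end. It does not move.
- grille (a point): Middle of the air grille, flush in the stand's top face, 70 mm above the bench; the grille measures 84 mm along x and 204 mm along y, so lengthwise is the y axis. Axes as the stand's. It is 55 mm from the stand's centre to -y; the dial's axis is 170 mm from it to +y.
- dial_grip (a point): On the dial's upright axis at mid-height of its grip bar, 89 mm above the bench. Black dial: disc 60 mm in diameter, 7 mm thick, on the stand's top, and on it an upright grip bar 52 mm long, 15 mm wide, its top 31 mm above the stand's top. The point turns with the dial: x along the bar to its pointer end (white line), z up.
- dial (a joint): Angle of the dial (rad), growing clockwise seen from above, end stops at 0 and 2.8. The scale on the stand has eight black marks, every 0.4 rad from 0 to 2.8; the pointer stands at the long mark at 2.0. Starts between 0.5 and 1.5. Turns smoothly with slight friction (0.04 N m), stays where it is left.
- long_mark (a point): On the long mark of the dial's scale (21 mm long, 4 mm wide, the others 8 mm long and 2 mm wide), on the stand's top face, 50 mm from the dial's axis in the stand's +x direction.
- lever: Dark cast-metal lever lying flat and loose on the bench, 203 mm long, 0.35 to 0.65 kg, symmetric about its x axis. Origin on its underside exactly below its balance point (centre of mass, about 15 mm higher). x runs along the lever towards the small eye, z up. At the origin it is a thick arm 22 mm wide and 26 mm high, from the boss to x = +37 mm, then thinner: 16 mm wide, 20 mm high.
- boss (a point): Underside of the lever's heavy round boss, on its axis, 50 mm from the balance point to the lever's -x; the boss is 48 mm in diameter and 40 mm high.
- eye (a point): Underside of the small eye at the lever's other end, on its axis, 115 mm from the balance point to the lever's +x; the eye is 32 mm in diameter and 22 mm high.
- link: Bystander: short straight dark metal link with two equal ends, 118 x 28 x 16 mm, origin at the centre of its underside.
- block: Bystander: drilled hardwood block 70 x 130 x 50 mm, origin at the centre of its underside.
- jar: Bystander: closed glass jar, 60 mm diameter, 85 mm high, origin at the centre of its underside.
Not all that is in view belongs to the job. Several things have the shape of the lever; the one meant has the colours described above.

How it is judged:
By the outcome, as a careful person would: the job done as asked, in the order asked, and still so for the second after the job is handed in, while the arm keeps its last pose, push and grip.
It also fails if it takes over 54 s, if anything falls off the work surface, if the arm or the gripper's body presses on something with over 40 N, if the wrist force passes 120 N, or if a joint passes its speed limit or range.

ROBOT

A 6-joint arm with a two-finger parallel gripper is mounted at the origin on the work surface. World frame = base frame: x ahead of the robot, y to its left, z up, the work surface at z = 0. Lengths are in mm, angles in rad, forces in N, time in s.
With the tool pointing down it reaches from about 300 to 775 mm from the base axis. Payload 14.6 kg.
Tool frame: the origin (TCP) lies midway between the tips of the shut fingers; the grasp point (between the pads) lies 19 mm behind it (manip.tcp_to_grasp is the distance from the TCP to the grasp point, in mm); z points along the fingers, x is the direction in which the jaws open and shut, and the axes are right-handed (so a half turn about z gives the same grasp; the last joint's range is limited). The gripper opens to 94 mm and grips with 3 to 60 N. Pads are 16 mm wide; open, the fingers measure 119 mm over their backs; the gripper's body (75 mm by 177 mm) begins 78 mm behind the grasp point.
Start: joints at [-1.277, 0.3, 1.521, -0, 1.321, -0.067], TCP at [194.155, -514.58, 205.446] pointing down, gripper open.
Joint ranges: [-3.03, 3.03], [-0.79, 2.21], [0.23, 2.52], [-1.04, 4.18], [0, 3.07], [-2.55, 2.55]. Speed limits (rad/s): [2.22, 2.22, 2.57, 3.14, 3.14, 3.14].

INTERFACE

Orientations are given as [roll, pitch, yaw] about the fixed x, y, z axes, in that order (R = Rz(yaw) Ry(pitch) Rx(roll)).
In Python, from cell import manip gives the robot as it stands.
- The arm moves only by the tool arm_command, never from a script. Its argument "steps" is a list of rows, each a list of 3 entries, a list of its own where there are three numbers: the opening, from 0 (shut) to 1 (fully open), then the shift along the tool's x, y, z in cm, then the turn about the tool's z in rad. A call has 1 to 5 rows; each row shifts and turns the commanded pose from where the row before left it, along the tool's axes as they then stand; what a row does not reach is not made up. A row lasts 1/12 s, in which the tool goes at most 41.7 mm and 7.16 degrees, less where a joint would pass 70% of its speed; a pose out of reach is approached as far as the arm can. A call with a gripper value outside its range is refused whole. The fingers move at their own pace and stop on an object; "force" is the grip in N (left out, the last holds). Time passes only in rows, so rows that do not move let the fingers close. It gives the time, the measured TCP pose, the force and the opening at its end, in the units of the state.
- manip.read_state(): the state, without advancing time (a new reading comes with each control period).
- manip.camera(name): name is "scene" or "top"; returns (picture, depth): 420x560x3 uint8, red, green, blue; 420x560 float32, mm along the optical axis (not along the pixel's ray), 0 where there is no reading.
- manip.calibration(name): a dict with "fx", "fy", "cx", "cy" (pixels), "distortion" ([k1, k2, p1, p2, k3] as OpenCV has them; the pictures are not rectified), "R" (3x3) and "t" (3): a world point X has camera coordinates R X + t. Camera axes: x right, y down, z forward; pixel columns grow to the right and rows downward; lengths in mm; the calibration is good to about 2 mm. A picture is of the moment at which its call begins. calibration takes no time and is no camera call.
- manip.sign_off(): hands the job in, once; it reports no verdict.
The state is a dict: "clock": time; "joints": joint angles; "qd": joint speeds; "effort": joint torques, N m; "eef_pos": TCP position; "eef_rot": TCP orientation; "wrist_force": force on the tool from outside, world axes, zero at the start; "moment": the same for the moment, N m; "finger_gap": finger opening in mm.
Only numpy, scipy, OpenCV 4.12 (cv2) and the standard library are available. Lean on these libraries where they do the work, as an engineer would, in place of code of your own. Each camera call takes 0.05 s, during which the arm holds its last target.

## Working session

There is one attempt and no reset: what is moved stays moved. The work goes in short steps, Python scripts to look and compute and a tool call to move; the robot and the scene stay as the last step left them, time stands still between calls to the robot, and variables do not carry over. Pictures are saved under pics/ and viewed, and the job is handed in when it is done.

Besides the shell and the picture viewer there is one more tool, called after "Request:" by a JSON object that holds its "op" and its "data". arm_command: Moves the arm, as the interface text tells. Its arguments: {"type":"object","properties":{"steps":{"type":"array","items":{"type":"array"}},"force":{"type":"number"}},"required":["steps"]}

```bash
mkdir -p pics; ls; python3 - <<'E'
from cell import manip
import cv2,numpy as np
for n in("scene","top"):
    p,d=manip.camera(n); cv2.imwrite(f"pics/{n}0.png",p[:,:,::-1]); np.savez(f"{n}0.npz",p=p,d=d)
    print(n,{k:np.round(v,3).tolist() for k,v in manip.calibration(n).items()})
print(manip.read_state())
E
```

```text
pics
scene {'fx': 395.474, 'fy': 395.474, 'cx': 277.285, 'cy': 208.947, 'distortion': [-0.018, 0.0, 0.0, 0.0, 0.0], 'R': [[0.283, 0.959, -0.01], [0.769, -0.233, -0.595], [-0.573, 0.161, -0.804]], 't': [-114.092, -350.338, 1377.727]}
top {'fx': 537.068, 'fy': 537.068, 'cx': 275.978, 'cy': 203.872, 'distortion': [-0.166, 0.0, 0.0, 0.0, 0.0], 'R': [[-0.024, -1.0, -0.004], [-0.995, 0.024, -0.093], [0.093, 0.001, -0.996]], 't': [-46.172, 516.053, 1302.601]}
{'clock': 0.1, 'joints': array([-1.27658928e+00,  3.00426538e-01,  1.52150198e+00,  3.12104996e-06,
        1.32071763e+00, -6.66148418e-02]), 'qd': array([-0.00182311, -0.00076937, -0.0012158 ,  0.00038473, -0.00085399,
        0.00013742]), 'effort': array([ 2.95298989e-03, -5.32640648e+01, -3.53281438e+01,  7.10438169e-02,
        2.34705757e-02, -6.71090243e-05]), 'eef_pos': array([ 194.09623457, -514.36312862,  204.94423778]), 'eef_rot': array([-3.14151951e+00,  1.05095678e-03, -1.20997518e+00]), 'wrist_force': array([ 0.04800673, -0.38810868,  0.05304296]), 'moment': array([ 0.00296887, -0.00312347,  0.03141757]), 'finger_gap': 93.89772945133255}
```

View pics/scene0.png

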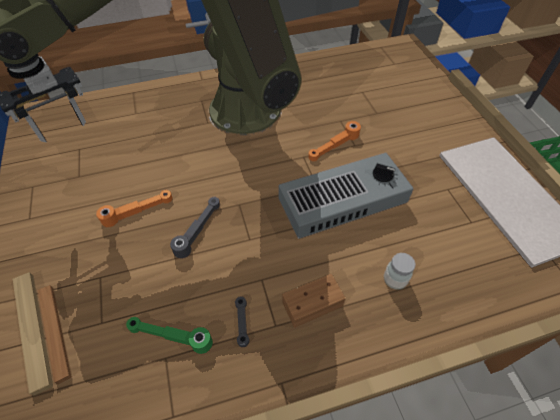

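View pics/top0.png

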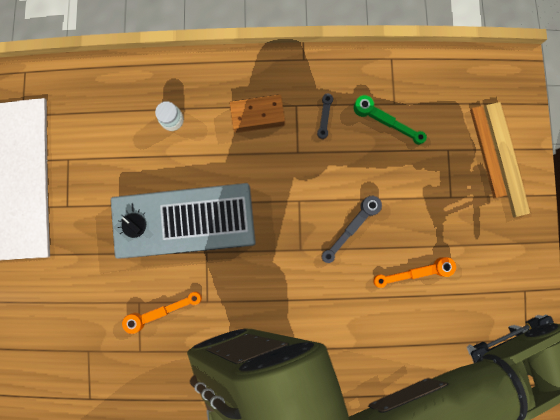

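In the top view, these could be taken for the lever: the dark one (boss 371,205, eye 328,257), orange (447,267), orange (131,324), green (364,104) and the dark link (325,117), which has equal ends. I choose the dark one with the large boss. Next I check it and the dial in close crops.

```bash
cat > h.py <<'E'
import numpy as np,cv2
from cell import manip
def cal(n):
    c=manip.calibration(n);K=np.array([[c["fx"],0,c["cx"]],[0,c["fy"],c["cy"]],[0,0,1.]])
    return K,np.array(c["distortion"],float),np.array(c["R"]),np.array(c["t"],float)
def ray(n,px,z):
    K,D,R,t=cal(n);u=cv2.undistortPoints(np.array(px,float).reshape(-1,1,2),K,D).reshape(-1,2)
    d=np.c_[u,np.ones(len(u))]@R; o=-R.T@t
    return o+d*((z-o[2])/d[:,2])[:,None]
def proj(n,X):
    K,D,R,t=cal(n);return cv2.projectPoints(np.array(X,float).reshape(-1,1,3),cv2.Rodrigues(R)[0],t,K,D)[0].reshape(-1,2)
E
python3 - <<'E'
import cv2
a=cv2.imread("pics/top0.png");s=cv2.imread("pics/scene0.png")
r=lambda i,x,y,w,h,k:cv2.resize(i[y:y+h,x:x+w],None,fx=k,fy=k,interpolation=cv2.INTER_CUBIC)
import numpy as np
A=r(a,310,185,80,80,5);B=r(a,105,205,50,50,8)
cv2.imwrite("pics/crop1.png",np.hstack([A,B]))
E
```

```text
(no output)
```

View pics/crop1.png

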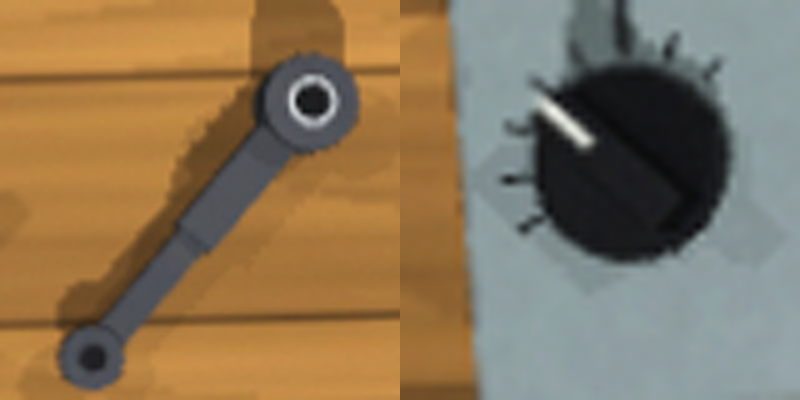

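The crop shows the dark lever with its large boss at the upper right and the eye at the lower left. The dial pointer is at upper-left, near mark 1.0, and the long mark points up in the image (+x). Now I measure both.

```bash
python3 - <<'E'
from h import *
f=np.load("top0.npz");p=f["p"].astype(int);d=f["d"]
hsv=cv2.cvtColor(f["p"],cv2.COLOR_RGB2HSV)
# non-wood: low saturation
m=((hsv[...,1]<110)).astype(np.uint8)
# stand
roi=np.zeros_like(m);roi[175:265,100:262]=1
K,D,R,t=cal("top")
# stand top by depth: world z per pixel
ys,xs=np.mgrid[0:420,0:560];u=cv2.undistortPoints(np.c_[xs.ravel(),ys.ravel()].astype(float).reshape(-1,1,2),K,D).reshape(-1,2)
P=((np.c_[u,np.ones(len(u))]*d.reshape(-1,1)-t)@R).reshape(420,560,3)
np.save("P.npy",P)
st=((P[...,2]>58)&(roi>0)&(d>0)).astype(np.uint8)
c=max(cv2.findContours(st,0,1)[0],key=cv2.contourArea)[:,0]
W=ray("top",c,70)[:,:2];r=cv2.minAreaRect(W.astype(np.float32));print("stand",r,"zmed",np.median(P[...,2][st>0]),cv2.boxPoints(r).round(1).tolist())
# grille: white frame / dark slots
g=((hsv[...,2]<70)&(st>0)).astype(np.uint8)
n,l,s,ce=cv2.connectedComponentsWithStats(g)
for i in range(1,n):
    if s[i,4]>15: print("dark",s[i],ce[i].round(1),ray("top",[ce[i]],70).round(1)[0,:2])
# lever
lm=((hsv[...,1]<110)&(hsv[...,2]<190)).astype(np.uint8);lm[:190]=0;lm[268:]=0;lm[:,:315]=0;lm[:,388:]=0
n,l,s,ce=cv2.connectedComponentsWithStats(lm);i=1+s[1:,4].argmax();print(s[i],"z",np.percentile(P[...,2][l==i],[10,50,90]))
cv2.imwrite("pics/m.png",cv2.resize(np.hstack([(l==i)*255,g*255])[180:280].astype(np.uint8),None,fx=.7,fy=.7))
E
```

```text
stand ((476.34478759765625, 169.7596435546875), (151.5486297607422, 339.3772888183594), 4.419216156005859) zmed 69.82803701158456 [[387.70001220703125, 333.1000061035156], [413.8999938964844, -5.300000190734863], [565.0, 6.400000095367432], [538.7999877929688, 344.79998779296875]]
dark [239 199   6  31 103] [241.6 214.3] [487.6  24.1]
dark [220 201   6  31 122] [222.5 216.2] [484.   69.7]
dark [226 201   7  30 123] [229.  215.7] [485.   54.1]
dark [233 200   6  30 120] [235.4 214.6] [487.2  38.7]
dark [207 203   6  30 108] [209.6 217.8] [480.9 100.7]
dark [213 202   7  30 114] [216.1 217.3] [481.8  84.9]
dark [188 205   6  30 110] [190.3 219.6] [477.7 147.1]
dark [194 204   6  30 106] [196.7 218.8] [479.3 131.7]
dark [201 204   6  30 100] [203.  218.2] [480.3 116.4]
dark [169 207   6  30 108] [171.3 221.5] [474.2 193.1]
dark [175 206   6  30 117] [177.6 220.6] [475.9 177.8]
dark [181 206   7  29 118] [183.9 220. ] [477.  162.5]
dark [163 208   5  29  78] [165.3 221.8] [473.7 207.6]
dark [121 212  25  26 463] [133.5 224.7] [468.3 285.6]
[322 196  60  67 886] z [17.28765456 25.26602325 41.17576375]
```

```bash
python3 - <<'E'
from h import *
f=np.load("top0.npz");P=np.load("P.npy");hsv=cv2.cvtColor(f["p"],cv2.COLOR_RGB2HSV)
# bar by height
m=(P[...,2]>88);m[:205]=0;m[250:]=0;m[:,:110]=0;m[:,155:]=0
yx=np.argwhere(m);W=ray("top",yx[:,::-1],101)[:,:2]
r=cv2.minAreaRect(W.astype(np.float32));print("bar",len(W),W.mean(0),r)
c=W-W.mean(0);w,v=np.linalg.eigh(c.T@c);print("axis",v[:,1],np.degrees(np.arctan2(v[1,1],v[0,1])))
wl=(hsv[...,2]>150)&(hsv[...,1]<60)&m
yx=np.argwhere(wl);L=ray("top",yx[:,::-1],101)[:,:2];print("white",len(L),L.mean(0))
# white fine in the dial zone
for n,z,(x,y),rad in(("boss",40,(371.5,205),12),("eye",22,(328.5,256.5),9)):
    q=(P[...,2]>z-6)&(P[...,2]<z+5);
    yy,xx=np.mgrid[0:420,0:560];q&=np.hypot(xx-x,yy-y)<rad*1.4
    c=max(cv2.findContours(q.astype(np.uint8),0,1)[0],key=cv2.contourArea)
    Wc=ray("top",c[:,0],z)[:,:2];print(n,q.sum(),cv2.minEnclosingCircle(Wc.astype(np.float32)),ray("top",np.argwhere(q)[:,::-1],z)[:,:2].mean(0))
g=cv2.cvtColor(f["p"],cv2.COLOR_RGB2GRAY)
# hole centers: weighted dark
for n,z,(x,y) in(("boss",40,(372,205)),("eye",22,(328,256))):
    w=g[y-7:y+8,x-7:x+8]; k=(w<60);
    n_,l,s,ce=cv2.connectedComponentsWithStats(k.astype(np.uint8))
    for i in range(1,n_):
        print(n,s[i,4],ce[i]+[x-7,y-7],ray("top",[ce[i]+[x-7,y-7]],z)[0])
E
python3 - <<'E'
import cv2
s=cv2.imread("pics/scene0.png")
cv2.imwrite("pics/crop2.png",cv2.resize(s[145:205,340:420],None,fx=9,fy=9,interpolation=cv2.INTER_CUBIC))
E
```

```text
bar 162 [467.28403608 282.6830083 ] ((460.1795349121094, 283.09417724609375), (97.1818618774414, 80.48403930664062), 79.8379898071289)
axis [0.60440683 0.79667583] 52.813829868625405
white 20 [478.7184181  286.66959503]
boss 288 ((505.3993225097656, -293.332275390625), 24.65223503112793) [ 505.85592669 -292.92316231]
eye 167 ((389.2959899902344, -187.16168212890625), 22.94276237487793) [ 387.12666583 -185.87353196]
boss 29 [372.         204.68965517] [ 505.65811932 -293.75388452   40.        ]
boss 1 [365. 212.] [ 488.12298293 -275.74650202   40.        ]
eye 10 [325.5 249.2] [ 400.10901841 -177.58691673   22.        ]
eye 23 [328.17391304 256.        ] [ 383.2401591  -183.68397625   22.        ]
```

View pics/crop2.png

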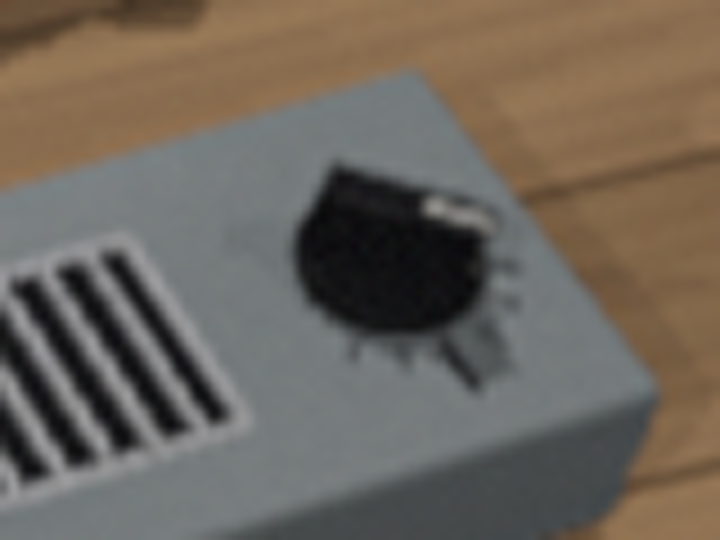

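```bash
python3 - <<'E'
from h import *
a=ray("top",[[122.1,217.5],[128.75,223.4]],101)[:,:2];print("line",a)
d=a[0]-a[1];print("dir by line",np.degrees(np.arctan2(d[1],d[0])))
c=np.array([467.5,284.5]);d=a[0]-c;print("tip from axis",np.hypot(*d),np.degrees(np.arctan2(d[1],d[0])))
# scene: line ends
b=ray("scene",[[340+490/9,145+222/9],[340+428/9,145+208/9]],101)[:,:2];d=b[0]-b[1];print("scene",b,np.degrees(np.arctan2(d[1],d[0])))
d=b[0]-c;print("tip from axis",np.hypot(*d),np.degrees(np.arctan2(d[1],d[0])))
for x in range(0,8):
    ang=np.radians(4.42)-(.4*x-2.0);print(x*.4,np.degrees(ang).round(1),(proj("top",[c[0]+40*np.cos(ang),c[1]+40*np.sin(ang),70])[0]-[105,205])*8+[400,0])
s=manip.read_state();e=s["eef_rot"];from scipy.spatial.transform import Rotation as Ro
Rm=Ro.from_euler("xyz",e).as_matrix();print(Rm.round(3))
E
```

```text
line [[484.02830984 304.72570217]
 [469.77549882 288.62448949]]
dir by line 48.48471094177201
tip from axis 26.120184810199273 50.74453362978876
scene [[488.46243104 305.66107172]
 [477.90762867 290.37689351]] 55.37218658395878
tip from axis 29.78614562702242 45.27018618611866
0.0 119.0 [518.64700017 227.01338337]
0.4 96.1 [503.18676435 177.09677339]
0.8 73.2 [507.97747351 124.65880954]
1.2000000000000002 50.3 [532.2224506   77.90265989]
1.6 27.3 [572.11956893  44.12513065]
2.0 4.4 [621.44577925  28.6155189 ]
2.4000000000000004 -18.5 [672.49415439  33.84642626]
2.8000000000000003 -41.4 [717.2423652   59.06917898]
[[ 0.353 -0.936 -0.   ]
 [-0.936 -0.353  0.001]
 [-0.001 -0.    -1.   ]]
```

Pointer angle is about 50° in world, which puts the dial at about 1.2 rad. The target is 4.4°. Grip plan: jaws at yaw -40°, then turn about 0.8 rad clockwise. First I turn the tool and travel.

```bash
cat >> h.py <<'E'
def plan(x,y,z,psi):
    from scipy.spatial.transform import Rotation as Ro
    s=manip.read_state();Rm=Ro.from_euler("xyz",s["eef_rot"]).as_matrix();ps=np.degrees(np.arctan2(Rm[1,0],Rm[0,0]))
    dl=np.array([x,y,z])-s["eef_pos"]
    # shift given for after-the-turn axes and for present axes
    c,q=np.cos(np.radians(psi)),np.sin(np.radians(psi));T=np.array([[c,q,0],[q,-c,0],[0,0,-1]]).T
    print("t",round(s["clock"],2),"pos",s["eef_pos"].round(1),"psi",ps.round(2),"tilt",Rm[:,2].round(4),"gap",round(s["finger_gap"],1),"F",s["wrist_force"].round(1),"q",s["joints"].round(2))
    print("shift now-axes cm",(Rm.T@dl/10).round(2)," after-turn axes",(dl@T/10).round(2),"turn rad",np.radians((ps-psi+180)%360-180).round(3))
E
python3 -c "
from h import *
plan(467.5,284.5,150,-40)"
```

```text
t 0.1 pos [ 194.1 -514.4  204.9] psi -69.33 tilt [-3.e-04  1.e-03 -1.e+00] gap 93.9 F [ 0.  -0.4  0.1] q [-1.28  0.3   1.52  0.    1.32 -0.07]
shift now-axes cm [-65.08 -53.78   5.57]  after-turn axes [-30.41 -78.77   5.49] turn rad -0.512
```

Request:
{"op": "arm_command", "data": {"steps": [[0.6,[0,0,0],-0.103],[0.6,[0,0,0],-0.103],[0.6,[0,0,0],-0.103],[0.6,[0,0,0],-0.103],[0.6,[0,0,0],-0.103]]}}

```text
clock: 0.52
eef_pos: [194.1, -514.4, 205.1]
eef_rot: [-3.141, 0.001, -0.69]
wrist_force: [-0.5, 0.5, -0.2]
finger_gap: 64.0
```

Request:
{"op": "arm_command", "data": {"steps": [[0.6,[-1.2,-3.15,0],0],[0.6,[-1.2,-3.15,0],0],[0.6,[-1.2,-3.15,0],0],[0.6,[-1.2,-3.15,0],0],[0.6,[-1.2,-3.15,0],0]]}}

```text
clock: 0.93
eef_pos: [249.0, -353.5, 205.1]
eef_rot: [-3.141, 0.001, -0.695]
wrist_force: [0.9, -0.4, 0.4]
finger_gap: 56.4
```

Request:
{"op": "arm_command", "data": {"steps": [[0.6,[-1.2,-3.15,0],0],[0.6,[-1.2,-3.15,0],0],[0.6,[-1.2,-3.15,0],0],[0.6,[-1.2,-3.15,0],0],[0.6,[-1.2,-3.15,0],0]]}}

```text
clock: 1.35
eef_pos: [303.7, -194.2, 205.4]
eef_rot: [-3.142, -0.0, -0.695]
wrist_force: [0.7, -0.8, 0.0]
finger_gap: 56.6
```

Request:
{"op": "arm_command", "data": {"steps": [[0.6,[-1.2,-3.15,0],0],[0.6,[-1.2,-3.15,0],0],[0.6,[-1.2,-3.15,0],0],[0.6,[-1.2,-3.15,0],0],[0.6,[-1.2,-3.15,0],0]]}}

```text
clock: 1.77
eef_pos: [358.5, -34.7, 205.5]
eef_rot: [-3.142, -0.0, -0.695]
wrist_force: [0.4, -0.3, 0.2]
finger_gap: 56.0
```

Request:
{"op": "arm_command", "data": {"steps": [[0.6,[-1.2,-3.15,0],0],[0.6,[-1.2,-3.15,0],0],[0.6,[-1.2,-3.15,0],0],[0.6,[-1.2,-3.15,0],0],[0.6,[-1.2,-3.15,0],0]]}}

```text
clock: 2.18
eef_pos: [413.3, 124.9, 205.3]
eef_rot: [3.141, 0.0, -0.695]
wrist_force: [0.7, -0.8, 0.2]
finger_gap: 56.3
```

Request:
{"op": "arm_command", "data": {"steps": [[0.6,[-1.2,-3.15,0],0],[0.6,[-1.2,-3.15,0],0],[0.6,[-1.2,-3.15,0],0],[0.6,[-1.2,-3.15,0],0],[0.6,[0,0,0],0]]}}

```text
clock: 2.6
eef_pos: [457.6, 254.4, 204.5]
eef_rot: [3.141, 0.001, -0.692]
wrist_force: [-0.1, -0.1, -0.4]
finger_gap: 56.5
```

```bash
python3 -c "
from h import *
plan(467.5,284.5,130,-40)"
```

```text
t 2.6 pos [457.6 254.4 204.5] psi -39.66 tilt [-9.e-04  2.e-04 -1.e+00] gap 56.5 F [-0.1 -0.1 -0.4] q [0.44 0.24 1.6  0.   1.3  1.13]
shift now-axes cm [-1.15 -2.95  7.45]  after-turn axes [-1.18 -2.94  7.45] turn rad 0.006
```

Request:
{"op": "arm_command", "data": {"steps": [[0.6,[-0.6,-1.5,1.5],0],[0.6,[-0.57,-1.45,2],0.006],[0.6,[0,0,2],0],[0.6,[0,0,2],0],[0.6,[0,0,0],0]]}}

```text
clock: 3.02
eef_pos: [465.3, 279.6, 126.6]
eef_rot: [3.136, 0.002, -0.701]
wrist_force: [0.4, 0.8, -1.5]
finger_gap: 56.1
```

```bash
python3 - <<'E'
from h import *
plan(467.5,284.5,82,-40)
p,d=manip.camera("scene");cv2.imwrite("pics/s1.png",cv2.resize(p[120:240,300:460,::-1],None,fx=5,fy=5,interpolation=cv2.INTER_CUBIC))
E
```

```text
t 3.02 pos [465.3 279.6 126.6] psi -40.16 tilt [-0.0057 -0.003  -1.    ] gap 56.1 F [ 0.4  0.8 -1.5] q [ 0.47  0.37  1.63 -0.    1.16  1.17]
shift now-axes cm [-0.13 -0.54  4.46]  after-turn axes [-0.14 -0.52  4.46] turn rad -0.003
```

View pics/s1.png

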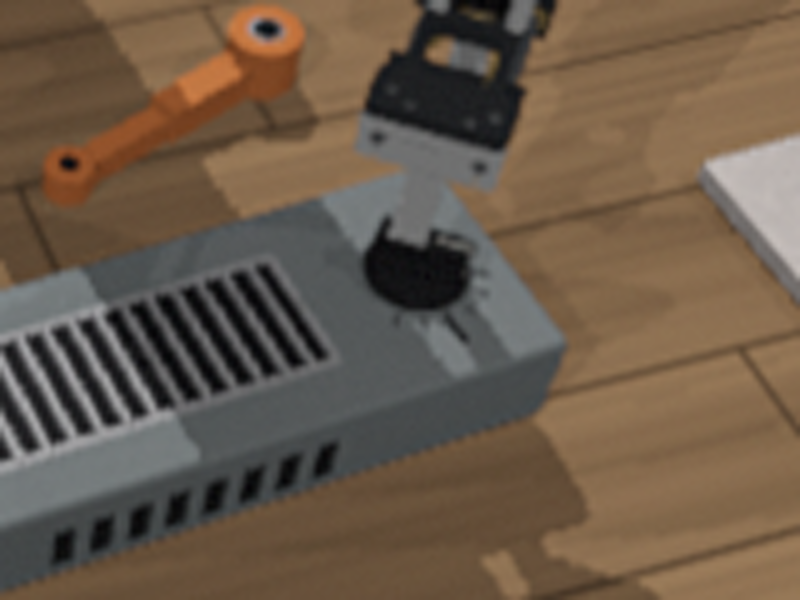

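The scene crop shows the finger in front of the bar at about (410,215), with the bar between the fingers and its white line at (455,242). I let it settle and then descend.

Request:
{"op": "arm_command", "data": {"steps": [[0.6,[0,0,0],0],[0.6,[0,0,0],0]]}}

```text
clock: 3.23
eef_pos: [467.5, 280.7, 131.9]
eef_rot: [-3.14, -0.001, -0.701]
wrist_force: [0.5, -0.4, -0.6]
finger_gap: 56.1
```

```bash
python3 -c "
from h import *
plan(467.5,284.5,82,-40)"
```

```text
t 3.23 pos [467.5 280.7 131.9] psi -40.18 tilt [ 1.7e-03  9.0e-04 -1.0e+00] gap 56.1 F [ 0.5 -0.4 -0.6] q [0.47 0.36 1.62 0.   1.16 1.17]
shift now-axes cm [-0.25 -0.28  4.99]  after-turn axes [-0.25 -0.29  4.99] turn rad -0.003
```

Request:
{"op": "arm_command", "data": {"steps": [[0.6,[-0.25,-0.3,1.3],0],[0.6,[0,0,1.3],0],[0.6,[0,0,1.3],0],[0.6,[0,0,0.9],0],[0.6,[0,0,0],0]]}}

```text
clock: 3.65
eef_pos: [466.7, 284.2, 81.7]
eef_rot: [3.14, 0.0, -0.701]
wrist_force: [-0.5, -0.5, 0.1]
finger_gap: 56.1
```

Request:
{"op": "arm_command", "data": {"steps": [[0.6,[0,0,0],0],[0.6,[0,0,0],0]]}}

```text
clock: 3.82
eef_pos: [467.5, 284.7, 83.6]
eef_rot: [-3.14, -0.001, -0.701]
wrist_force: [0.4, -0.3, -0.1]
finger_gap: 56.6
```

```bash
python3 -c "
from h import *
plan(467.5,284.5,82,-40)"
```

```text
t 3.82 pos [467.5 284.7  83.6] psi -40.17 tilt [ 1.3e-03  7.0e-04 -1.0e+00] gap 56.6 F [ 0.4 -0.3 -0.1] q [ 0.48  0.42  1.65 -0.    1.06  1.18]
shift now-axes cm [0.01 0.02 0.16]  after-turn axes [0.01 0.02 0.16] turn rad -0.003
```

Close on the bar.

Request:
{"op": "arm_command", "data": {"steps": [[0.1,[0,0,0.1],0],[0.1,[0,0,0],0],[0.1,[0,0,0],0],[0.1,[0,0,0],0],[0.1,[0,0,0],0]], "force": 15}}

```text
clock: 4.23
eef_pos: [467.1, 284.6, 81.6]
eef_rot: [-3.141, -0.0, -0.701]
wrist_force: [0.5, -0.1, 0.5]
finger_gap: 26.5
```

Request:
{"op": "arm_command", "data": {"steps": [[0.1,[0,0,0],0],[0.1,[0,0,0],0],[0.1,[0,0,0],0],[0.1,[0,0,0],0]]}}

```text
clock: 4.57
eef_pos: [466.9, 284.6, 81.5]
eef_rot: [3.141, 0.0, -0.701]
wrist_force: [-1.4, 1.8, 1.6]
finger_gap: 15.0
```

```bash
python3 -c "
from h import *
plan(467.5,284.5,82,-85.6);print(manip.read_state()['moment'])"
```

```text
t 4.57 pos [466.9 284.6  81.5] psi -40.16 tilt [-3.e-04  1.e-04 -1.e+00] gap 15.0 F [-1.4  1.8  1.6] q [0.48 0.43 1.66 0.   1.06 1.18]
shift now-axes cm [ 0.06 -0.03 -0.05]  after-turn axes [ 0.02 -0.06 -0.05] turn rad 0.793
[ 0.15922828  0.38275257 -0.00337619]
```

Gap is 15.0 mm, so the bar is seated flat between the pads. Now I turn it clockwise 0.79.

Request:
{"op": "arm_command", "data": {"steps": [[0.1,[0,0,0],0.09],[0.1,[0,0,0],0.09],[0.1,[0,0,0],0.09],[0.1,[0,0,0],0.09],[0.1,[0,0,0],0.09]]}}

```text
clock: 4.98
eef_pos: [466.3, 285.5, 81.5]
eef_rot: [3.141, 0.002, -1.155]
wrist_force: [-7.1, 8.8, 2.7]
finger_gap: 14.7
```

Request:
{"op": "arm_command", "data": {"steps": [[0.1,[0,0,0],0.09],[0.1,[0,0,0],0.09],[0.1,[0,0,0],0.09],[0.1,[0,0,0],0.073],[0.1,[0,0,0],0]]}}

```text
clock: 5.4
eef_pos: [466.1, 286.3, 81.5]
eef_rot: [3.141, 0.003, -1.499]
wrist_force: [-7.6, 12.7, 1.6]
finger_gap: 15.1
```

Request:
{"op": "arm_command", "data": {"steps": [[0.1,[0,0,0],0],[0.1,[0,0,0],0]]}}

```text
clock: 5.57
eef_pos: [466.1, 286.2, 81.5]
eef_rot: [3.141, 0.003, -1.494]
wrist_force: [-8.1, 12.6, 1.1]
finger_gap: 14.9
```

```bash
python3 -c "
from h import *
plan(467.5,284.5,82,-85.6);print(manip.read_state()['moment'])"
```

```text
t 5.57 pos [466.1 286.2  81.5] psi -85.58 tilt [-0.0013  0.0027 -1.    ] gap 14.9 F [-8.1 12.6  1.1] q [0.48 0.43 1.66 0.   1.06 1.97]
shift now-axes cm [ 0.18 -0.13 -0.05]  after-turn axes [ 0.18 -0.13 -0.05] turn rad 0.0
[ 2.58737435  1.46335927 -0.05727741]
```

Request:
{"op": "arm_command", "data": {"steps": [[0.1,[-0.15,0.13,0],0],[0.1,[0,0,0],0]], "force": 8}}

```text
clock: 5.73
eef_pos: [465.9, 286.4, 81.5]
eef_rot: [-3.14, 0.001, -1.494]
wrist_force: [2.1, 5.1, -2.3]
finger_gap: 15.0
```

Request:
{"op": "arm_command", "data": {"steps": [[0.5,[0,0,0],0],[0.5,[0,0,0],0],[0.5,[0,0,0],0],[0.5,[0,0,0],0],[0.5,[0,0,0],0]]}}

```text
clock: 6.15
eef_pos: [465.6, 285.8, 81.4]
eef_rot: [3.141, -0.0, -1.494]
wrist_force: [0.7, -0.9, -0.5]
finger_gap: 44.8
```

```bash
python3 -c "
from h import *
plan(467.5,284.5,205,-85.6);print(manip.read_state()['moment'])"
```

```text
t 6.15 pos [465.6 285.8  81.4] psi -85.61 tilt [-1.e-04 -1.e-04 -1.e+00] gap 44.8 F [ 0.7 -0.9 -0.5] q [ 0.48  0.43  1.66 -0.    1.06  1.98]
shift now-axes cm [  0.15  -0.18 -12.36]  after-turn axes [  0.14  -0.18 -12.36] turn rad -0.0
[-0.0203864  -0.01888634 -0.03505688]
```

Rise straight up, then move away towards the robot's right so I can see the dial.

Request:
{"op": "arm_command", "data": {"steps": [[0.5,[0,0,-2],0],[0.5,[0,0,-2.5],0],[0.5,[0,0,-3],0],[0.5,[0,0,-3],0],[0.5,[0,0,-2],0]]}}

```text
clock: 6.57
eef_pos: [465.9, 286.1, 209.4]
eef_rot: [-3.139, 0.001, -1.494]
wrist_force: [1.2, -0.7, -0.1]
finger_gap: 47.1
```

Request:
{"op": "arm_command", "data": {"steps": [[0.6,[3.5,0,0],0],[0.6,[3.5,0,0],0],[0.6,[3.5,0,0],0],[0.6,[3.5,0,0],0],[0.6,[3.5,0,0],0]]}}

```text
clock: 6.98
eef_pos: [478.8, 109.9, 206.6]
eef_rot: [-3.141, -0.0, -1.494]
wrist_force: [0.5, -0.6, 0.2]
finger_gap: 56.4
```

Request:
{"op": "arm_command", "data": {"steps": [[0.6,[3.5,0,0],0],[0.6,[3.5,0,0],0],[0.6,[3.5,0,0],0],[0.6,[3.5,0,0],0],[0.6,[3.5,0,0],0]]}}

```text
clock: 7.4
eef_pos: [492.2, -64.8, 206.6]
eef_rot: [-3.141, -0.0, -1.494]
wrist_force: [0.5, 0.8, -0.7]
finger_gap: 56.5
```

```bash
python3 - <<'E'
from h import *
plan(468.5,-260.3,100,48)
p,d=manip.camera("top");np.savez("top1.npz",p=p,d=d);A=cv2.resize(p[205:255,105:155,::-1],None,fx=8,fy=8,interpolation=cv2.INTER_CUBIC)
q,d=manip.camera("scene");B=cv2.resize(q[150:200,355:405,::-1],None,fx=8,fy=8,interpolation=cv2.INTER_CUBIC)
cv2.imwrite("pics/d1.png",np.hstack([A,B]))
E
```

```text
t 7.4 pos [492.2 -64.8 206.6] psi -85.6 tilt [ 2.e-04 -1.e-04 -1.e+00] gap 56.5 F [ 0.5  0.8 -0.7] q [-0.2   0.18  1.67 -0.    1.29  1.29]
shift now-axes cm [19.31  3.86 10.66]  after-turn axes [-16.12  11.32  10.66] turn rad -2.332
```

View pics/d1.png

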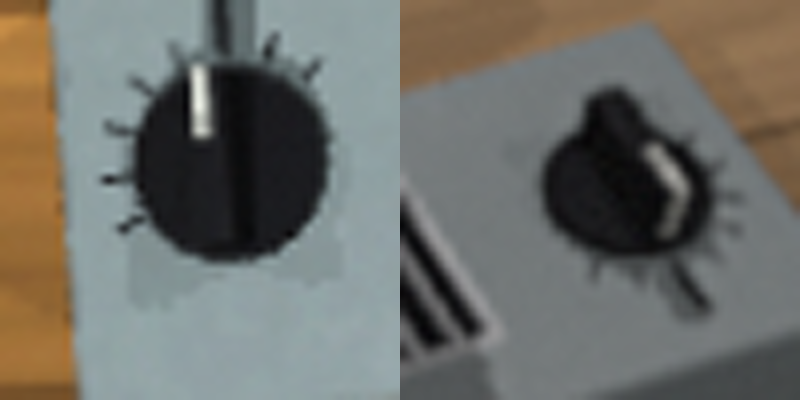

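The top crop shows the white line at (195-203, 65-137) and the long mark at (221,25). I compute both angles.

```bash
python3 - <<'E'
from h import *
f=np.load("top1.npz")["p"]
g=cv2.cvtColor(f,cv2.COLOR_RGB2GRAY).astype(float)
w=g[213:223,126:134].copy();print(w.astype(int))
pts=[]
for r in range(214,222):
    row=g[r,127:133]-50; row=np.clip(row,0,None)
    if row.max()>50: pts.append([(row*np.arange(127,133)).sum()/row.sum(),r])
W=ray("top",pts,101)[:,:2];
d=np.polyfit(W[:,0],W[:,1],1);print(np.array(pts).round(2).tolist(),"line deg",np.degrees(np.arctan(d[0])),"offset from axis line at x=485",np.polyval(d,485))
# marker rows
print(g[203:214,126:142].astype(int))
E
```

```text
[[133  78  92 178 140  62  45  41]
 [106  61  72 212 171  50  24  15]
 [ 60  35  40 213 177  52  24  17]
 [ 33  28  29 211 184  61  27  15]
 [ 24  26  30 212 197  80  27  15]
 [ 23  24  27 211 200  84  28  18]
 [ 26  26  28 174 178  84  30  19]
 [ 27  28  28 165 172  84  30  17]
 [ 28  30  31 164 184  98  30  19]
 [ 26  27  28  61  71  45  31  20]]
[[129.24, 214.0], [129.45, 215.0], [129.51, 216.0], [129.61, 217.0], [129.63, 218.0], [129.69, 219.0], [129.7, 220.0], [129.78, 221.0]] line deg 3.8496626391639546 offset from axis line at x=485 286.71132622248115
[[157 155 155 155 124  84  58  97 108 105 106 154 159 159 161 159]
 [157 156 156 156 125  75  32  80 104 107 107 154 158 159 158 159]
 [155 156 157 157 126  78  34  73 102 105 106 154 158 157 158 158]
 [157 157 156 157 127  78  36  73 103 106 107 154 157 155 157 158]
 [156 157 157 157 127  77  37  60 101 107 108 155 157 157 157 156]
 [158 157 157 158 127  86  41  55 100 107 107 154 157 157 157 158]
 [157 156 157 157 126  90  44  55 100 106 107 154 135 100 158 158]
 [125 138 157 156 125  90  45  55 100 106 106 154  88 109 158 158]
 [114 120 139 124 113 102  68  56 100 105 106 121  43 111 158 158]
 [126  97 109 106 107 107  86  75  86  88 105 106  72 106 124 127]
 [133  78  92 178 140  62  45  41  44  44  54  64  80 106 107 108]]
```

Pointer is at about 3.9–4.4° against 4.4° for the mark, so the dial is set. Now the lever: I turn the tool to yaw 48°.

Request:
{"op": "arm_command", "data": {"steps": [[0.7,[0,0,0],-0.117],[0.7,[0,0,0],-0.117],[0.7,[0,0,0],-0.117],[0.7,[0,0,0],-0.117],[0.7,[0,0,0],-0.117]]}}

```text
clock: 7.92
eef_pos: [492.4, -62.4, 206.5]
eef_rot: [-3.142, 0.0, -0.903]
wrist_force: [-0.2, -0.2, 0.5]
finger_gap: 66.0
```

Request:
{"op": "arm_command", "data": {"steps": [[0.7,[0,0,0],-0.117],[0.7,[0,0,0],-0.117],[0.7,[0,0,0],-0.117],[0.7,[0,0,0],-0.117],[0.7,[0,0,0],-0.117]]}}

```text
clock: 8.33
eef_pos: [492.4, -62.4, 206.4]
eef_rot: [-3.142, 0.0, -0.318]
wrist_force: [0.1, 0.2, 0.3]
finger_gap: 66.1
```

Request:
{"op": "arm_command", "data": {"steps": [[0.7,[0,0,0],-0.117],[0.7,[0,0,0],-0.117],[0.7,[0,0,0],-0.117],[0.7,[0,0,0],-0.117],[0.7,[0,0,0],-0.117]]}}

```text
clock: 8.75
eef_pos: [492.4, -62.4, 206.5]
eef_rot: [-3.141, 0.0, 0.267]
wrist_force: [0.2, -0.2, 0.4]
finger_gap: 65.9
```

Request:
{"op": "arm_command", "data": {"steps": [[0.7,[0,0,0],-0.117],[0.7,[0,0,0],-0.117],[0.7,[0,0,0],-0.117],[0.7,[0,0,0],-0.117],[0.7,[0,0,0],-0.109]]}}

```text
clock: 9.17
eef_pos: [492.4, -62.4, 206.5]
eef_rot: [-3.141, -0.0, 0.844]
wrist_force: [-0.2, -0.4, 1.0]
finger_gap: 65.7
```

Request:
{"op": "arm_command", "data": {"steps": [[0.7,[-2.7,1.9,0],0],[0.7,[-2.7,1.9,0],0],[0.7,[-2.7,1.9,0],0],[0.7,[-2.7,1.9,0],0],[0.7,[-2.7,1.9,0],0]]}}

```text
clock: 9.58
eef_pos: [472.5, -227.7, 206.6]
eef_rot: [3.142, -0.0, 0.839]
wrist_force: [0.5, 0.4, 0.5]
finger_gap: 65.6
```

Request:
{"op": "arm_command", "data": {"steps": [[0.7,[-2.7,1.9,0],0],[0.7,[0,0,0],0],[0.7,[0,0,0],0]]}}

```text
clock: 9.83
eef_pos: [468.6, -260.2, 206.1]
eef_rot: [-3.141, -0.0, 0.836]
wrist_force: [-0.5, 0.4, 1.0]
finger_gap: 65.5
```

```bash
python3 -c "
from h import *
plan(468.5,-260.3,60,48)"
```

```text
t 9.83 pos [ 468.6 -260.2  206.1] psi 47.9 tilt [-4.e-04  5.e-04 -1.e+00] gap 65.5 F [-0.5  0.4  1. ] q [-0.58  0.27  1.56  0.    1.31 -1.41]
shift now-axes cm [-1.000e-02  1.000e-02  1.461e+01]  after-turn axes [-1.000e-02  0.000e+00  1.461e+01] turn rad -0.002
```

Request:
{"op": "arm_command", "data": {"steps": [[0.7,[0,0,3],0],[0.7,[0,0,3.5],0],[0.7,[0,0,3.5],0],[0.7,[0,0,3],0],[0.7,[0,0,1.6],0]]}}

```text
clock: 10.25
eef_pos: [468.0, -257.2, 57.2]
eef_rot: [-3.138, 0.0, 0.839]
wrist_force: [0.7, 0.1, -0.4]
finger_gap: 65.9
```

Request:
{"op": "arm_command", "data": {"steps": [[0.7,[0,0,0],0],[0.7,[0,0,0],0]]}}

```text
clock: 10.42
eef_pos: [469.2, -258.5, 60.7]
eef_rot: [-3.141, 0.0, 0.839]
wrist_force: [1.3, -0.1, 0.4]
finger_gap: 65.7
```

```bash
python3 - <<'E'
from h import *
plan(468.5,-260.3,4,48)
p,d=manip.camera("scene");cv2.imwrite("pics/s2.png",cv2.resize(p[170:280,140:260,::-1],None,fx=5,fy=5,interpolation=cv2.INTER_CUBIC))
E
```

```text
t 10.42 pos [ 469.2 -258.5   60.7] psi 48.09 tilt [-6.e-04  6.e-04 -1.e+00] gap 65.7 F [ 1.3 -0.1  0.4] q [-0.57  0.44  1.7   0.    1.01 -1.41]
shift now-axes cm [-0.18  0.07  5.67]  after-turn axes [-0.18  0.07  5.67] turn rad 0.001
```

View pics/s2.png

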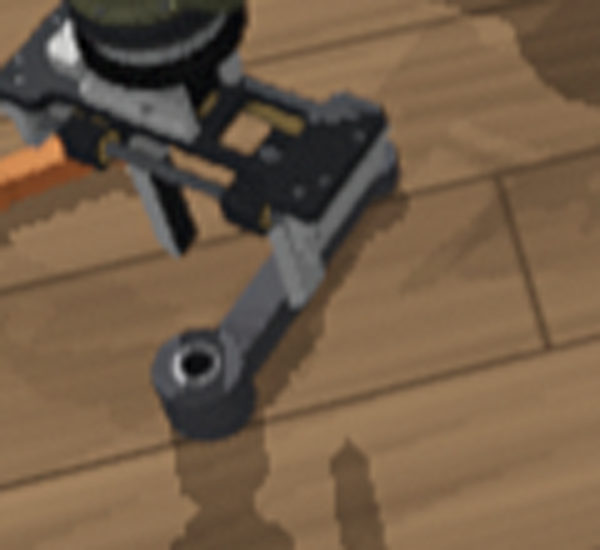

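The scene crop shows the open fingers either side of the lever's thick arm, tips near (180,250) and (305,300), with the boss at (195,365). Then a cross-check of the boss and eye from the scene camera.

```bash
python3 - <<'E'
from h import *
b=np.array([505.66,-293.75,40]);e=np.array([383.24,-183.68,22])
print("scene boss measured", ray("scene",[[179,242.6]],40), "pred px",proj("scene",b),proj("scene",e))
f=np.load("scene0.npz")["p"];g=cv2.cvtColor(f,cv2.COLOR_RGB2GRAY)
for X,z in((b,40),(e,22)):
    x,y=proj("scene",X)[0].astype(int);w=g[y-8:y+9,x-8:x+9];n,l,s,c=cv2.connectedComponentsWithStats((w<50).astype(np.uint8))
    for i in range(1,n):
        if s[i,4]>6: print(s[i,4],c[i]+[x-8,y-8],ray("scene",[c[i]+[x-8,y-8]],z)[0].round(1))
E
```

```text
scene boss measured [[ 509.35293688 -292.18925957   40.        ]] pred px [[178.18731219 241.56774751]] [[212.53571647 199.76040405]]
13 [178.76923077 242.23076923] [ 508.1 -292.6   40. ]
18 [216.22222222 205.77777778] [ 407.1 -177.9   22. ]
```

Request:
{"op": "arm_command", "data": {"steps": [[0.7,[-0.18,0.07,1.5],0],[0.7,[0,0,1.5],0],[0.7,[0,0,1.3],0],[0.7,[0,0,0.8],0],[0.7,[0,0,0.4],0]]}}

```text
clock: 10.88
eef_pos: [468.6, -261.4, 5.9]
eef_rot: [3.141, -0.0, 0.838]
wrist_force: [-0.5, -0.2, 0.2]
finger_gap: 65.9
```

Request:
{"op": "arm_command", "data": {"steps": [[0.7,[0,0,0],0],[0.7,[0,0,0],0]]}}

```text
clock: 11.05
eef_pos: [468.7, -261.7, 6.4]
eef_rot: [3.14, -0.0, 0.838]
wrist_force: [-0.3, -1.2, -0.0]
finger_gap: 65.8
```

```bash
python3 -c "
from h import *
plan(468.5,-260.3,4,48)"
```

```text
t 11.05 pos [ 468.7 -261.7    6.4] psi 48.02 tilt [ 1.1e-03 -7.0e-04 -1.0e+00] gap 65.8 F [-0.3 -1.2 -0. ] q [-0.58  0.52  1.72  0.    0.89 -1.42]
shift now-axes cm [ 0.09 -0.1   0.24]  after-turn axes [ 0.09 -0.1   0.24] turn rad 0.0
```

Request:
{"op": "arm_command", "data": {"steps": [[0.7,[0.09,-0.05,0.15],0],[0.1,[0,0,0],0],[0.1,[0,0,0],0],[0.1,[0,0,0],0],[0.1,[0,0,0],0]], "force": 20}}

```text
clock: 11.47
eef_pos: [468.4, -260.5, 4.1]
eef_rot: [3.141, -0.0, 0.838]
wrist_force: [0.4, 0.2, -0.6]
finger_gap: 42.5
```

Request:
{"op": "arm_command", "data": {"steps": [[0.1,[0,0,0],0],[0.1,[0,0,0],0],[0.1,[0,0,0],0],[0.1,[0,0,0],0],[0.1,[0,0,0],0]], "force": 45}}

```text
clock: 11.88
eef_pos: [468.5, -260.4, 4.0]
eef_rot: [3.142, -0.0, 0.838]
wrist_force: [1.2, 1.3, 0.5]
finger_gap: 21.6
```

```bash
python3 -c "
from h import *
plan(468.5,-260.3,4,48);print(manip.read_state()['moment'])"
```

```text
t 11.88 pos [ 468.5 -260.4    4. ] psi 48.01 tilt [ 2.e-04  1.e-04 -1.e+00] gap 21.6 F [1.2 1.3 0.5] q [-0.58  0.53  1.73  0.    0.89 -1.41]
shift now-axes cm [ 0.01 -0.   -0.  ]  after-turn axes [ 0.01 -0.   -0.  ] turn rad 0.0
[ 0.18570642 -0.34106525 -0.06891811]
```

Gripped at 21.6 mm on the 22 mm arm. I lift gently a little and check that it balances.

Request:
{"op": "arm_command", "data": {"steps": [[0.1,[0,0,-0.5],0],[0.1,[0,0,-1],0],[0.1,[0,0,-1.5],0],[0.1,[0,0,-1],0],[0.1,[0,0,0],0]]}}

```text
clock: 12.3
eef_pos: [469.2, -261.1, 46.3]
eef_rot: [3.138, -0.0, 0.838]
wrist_force: [-0.6, -0.5, -5.6]
finger_gap: 21.8
```

Request:
{"op": "arm_command", "data": {"steps": [[0.1,[0,0,0],0],[0.1,[0,0,0],0]]}}

```text
clock: 12.47
eef_pos: [468.0, -260.3, 43.5]
eef_rot: [-3.141, 0.0, 0.838]
wrist_force: [-0.5, -0.1, -6.3]
finger_gap: 21.7
```

```bash
python3 - <<'E'
from h import *
plan(480.6,115.3,154,4.4);s=manip.read_state();F=s["wrist_force"];print(s['moment'],F)
E
```

```text
t 12.47 pos [ 468.  -260.3   43.5] psi 48.01 tilt [-7.e-04  4.e-04 -1.e+00] gap 21.7 F [-0.5 -0.1 -6.3] q [-0.58  0.46  1.71 -0.    0.97 -1.41]
shift now-axes cm [ 28.76 -24.2  -11.04]  after-turn axes [  4.14 -37.35 -11.05] turn rad 0.761
[-0.05594639 -0.11319679  0.00943119] [-0.49670788 -0.09431071 -6.32727047]
```

Weight is about 6.3 N. Now I raise it well clear, turn, and travel.

Request:
{"op": "arm_command", "data": {"steps": [[0.1,[0,0,-2],0],[0.1,[0,0,-3],0],[0.1,[0,0,-3.5],0],[0.1,[0,0,-3.5],0],[0.1,[0,0,-2.5],0]]}}

```text
clock: 12.88
eef_pos: [468.5, -260.6, 191.2]
eef_rot: [3.14, -0.0, 0.838]
wrist_force: [0.5, -0.0, -6.3]
finger_gap: 21.7
```

Request:
{"op": "arm_command", "data": {"steps": [[0.1,[0,0,0],0.076],[0.1,[0,0,0],0.076],[0.1,[0,0,0],0.076],[0.1,[0,0,0],0.076],[0.1,[0,0,0],0.076]]}}

```text
clock: 13.3
eef_pos: [468.0, -260.3, 188.0]
eef_rot: [-3.14, 0.001, 0.454]
wrist_force: [-0.5, 0.2, -5.7]
finger_gap: 21.4
```

Request:
{"op": "arm_command", "data": {"steps": [[0.1,[0,0,0],0.076],[0.1,[0,0,0],0.076],[0.1,[0,0,0],0.076],[0.1,[0,0,0],0.076],[0.1,[0,0,0],0.076]]}}

```text
clock: 13.72
eef_pos: [468.1, -260.3, 187.9]
eef_rot: [-3.141, 0.001, 0.074]
wrist_force: [-0.1, 0.5, -5.6]
finger_gap: 21.8
```

```bash
python3 - <<'E'
from h import *
plan(480.6,115.3,154,4.4)
p,d=manip.camera("scene");cv2.imwrite("pics/s3.png",cv2.resize(p[60:280,100:320,::-1],None,fx=2.7,fy=2.7,interpolation=cv2.INTER_CUBIC))
E
```

```text
t 13.72 pos [ 468.1 -260.3  187.9] psi 4.26 tilt [-1.5e-03  9.0e-04 -1.0e+00] gap 21.8 F [-0.1  0.5 -5.6] q [-0.58  0.28  1.58 -0.    1.28 -0.65]
shift now-axes cm [  4.04 -37.36   3.42]  after-turn axes [  4.13 -37.35   3.39] turn rad -0.003
```

View pics/s3.png

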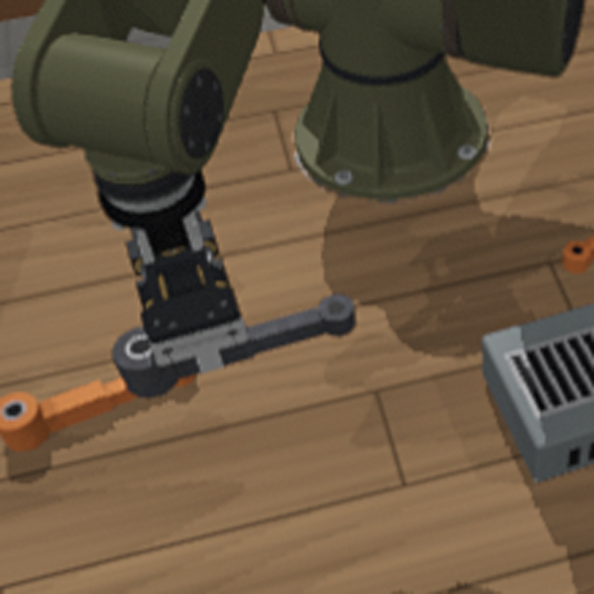

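The lever is held, roughly level, with the boss at (145,350) and the eye at (335,310). Underside is well above the stand's height. Translating.

Request:
{"op": "arm_command", "data": {"steps": [[0.1,[0.2,-2,0],0],[0.1,[0.4,-3.4,0],0],[0.1,[0.4,-3.4,0],0],[0.1,[0.4,-3.4,0],0],[0.1,[0.4,-3.4,0],0]]}}

```text
clock: 14.18
eef_pos: [473.6, -102.1, 188.3]
eef_rot: [-3.141, 0.001, 0.08]
wrist_force: [0.4, 0.1, -5.8]
finger_gap: 21.8
```

Request:
{"op": "arm_command", "data": {"steps": [[0.1,[0.4,-3.4,0],0],[0.1,[0.4,-3.4,0],0],[0.1,[0.4,-3.4,0],0],[0.1,[0.4,-3.4,0],0],[0.1,[0.4,-3.4,0],0]]}}

```text
clock: 14.6
eef_pos: [480.3, 69.1, 188.4]
eef_rot: [3.142, 0.001, 0.08]
wrist_force: [0.7, -1.0, -5.6]
finger_gap: 21.4
```

Request:
{"op": "arm_command", "data": {"steps": [[0.1,[0.3,-3.0,0],0],[0.1,[0,-1.5,0],0],[0.1,[0,0,0],0],[0.1,[0,0,0],0]]}}

```text
clock: 14.93
eef_pos: [480.0, 113.1, 188.3]
eef_rot: [3.141, 0.001, 0.081]
wrist_force: [0.3, 0.1, -5.7]
finger_gap: 21.9
```

```bash
python3 - <<'E'
from h import *
plan(480.6,115.3,154,4.4)
for n in("scene","top"):
    p,d=manip.camera(n);cv2.imwrite(f"pics/{n}4.png",p[:,:,::-1]);np.savez(n+"4.npz",p=p,d=d)
a=cv2.imread("pics/scene4.png")[80:260,240:440];b=cv2.imread("pics/top4.png")[150:290,100:290]
cv2.imwrite("pics/j4.png",np.hstack([cv2.resize(a,(400,360)),cv2.resize(b,(400,360))]))
E
```

```text
t 14.93 pos [480.  113.1 188.3] psi 4.65 tilt [-1.2e-03 -3.0e-04 -1.0e+00] gap 21.9 F [ 0.3  0.1 -5.7] q [ 0.16  0.19  1.7  -0.    1.25  0.08]
shift now-axes cm [ 0.09 -0.22  3.43]  after-turn axes [ 0.08 -0.22  3.43] turn rad 0.004
```

View pics/j4.png

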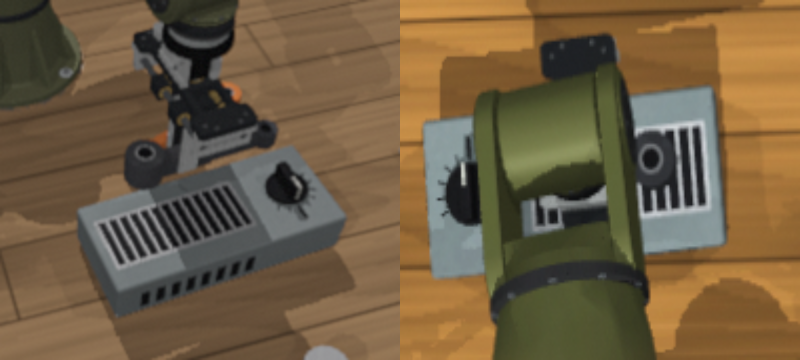

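The scene view shows the boss at (147,165) and eye at (265,133), both above the stand. Now I lower to the target height.

Request:
{"op": "arm_command", "data": {"steps": [[0.1,[0.08,-0.22,0.8],0],[0.1,[0,0,1],0.004],[0.1,[0,0,1],0],[0.1,[0,0,0.6],0],[0.1,[0,0,0],0]]}}

```text
clock: 15.45
eef_pos: [480.1, 114.5, 152.9]
eef_rot: [3.141, 0.003, 0.074]
wrist_force: [-0.2, 0.2, -6.5]
finger_gap: 21.8
```

Request:
{"op": "arm_command", "data": {"steps": [[0.1,[0,0,0],0],[0.1,[0,0,0],0],[0.1,[0,0,0],0]]}}

```text
clock: 15.7
eef_pos: [481.2, 114.8, 155.4]
eef_rot: [-3.142, -0.001, 0.074]
wrist_force: [-0.1, 0.8, -6.4]
finger_gap: 21.7
```

```bash
python3 - <<'E'
from h import *
plan(480.6,115.3,154,4.4)
u=np.array([-.0767,.997]);g=np.array([480.6,115.3])
for n in("scene","top"):
    p,d=manip.camera(n);cv2.imwrite(f"pics/{n}5.png",p[:,:,::-1]);np.savez(n+"5.npz",p=p,d=d)
    print(n,"pred boss top px",proj(n,[*(g-50*u),190]),"eye",proj(n,[*(g+115*u),172]))
a=cv2.imread("pics/scene5.png")
x,y=proj("scene",[*(g-50*u),190])[0].astype(int);x2,y2=proj("scene",[*(g+115*u),172])[0].astype(int)
r=lambda x,y,k:cv2.resize(a[y-20:y+20,x-20:x+20],(390,390),interpolation=cv2.INTER_CUBIC)
print((x,y),(x2,y2));cv2.imwrite("pics/j5.png",np.hstack([r(x,y,0),r(x2,y2,0)]))
E
```

```text
t 15.7 pos [481.2 114.8 155.4] psi 4.24 tilt [ 8.e-04  1.e-04 -1.e+00] gap 21.7 F [-0.1  0.8 -6.4] q [ 0.16  0.23  1.74 -0.    1.18  0.09]
shift now-axes cm [-0.06 -0.05  0.14]  after-turn axes [-0.06 -0.05  0.14] turn rad -0.003
scene pred boss top px [[311.90737392 165.17711366]] eye [[370.80774232 152.63471889]]
top pred boss top px [[218.73812701 212.05307785]] eye [[145.82973619 220.09973194]]
(np.int64(311), np.int64(165)) (np.int64(370), np.int64(152))
```

View pics/j5.png

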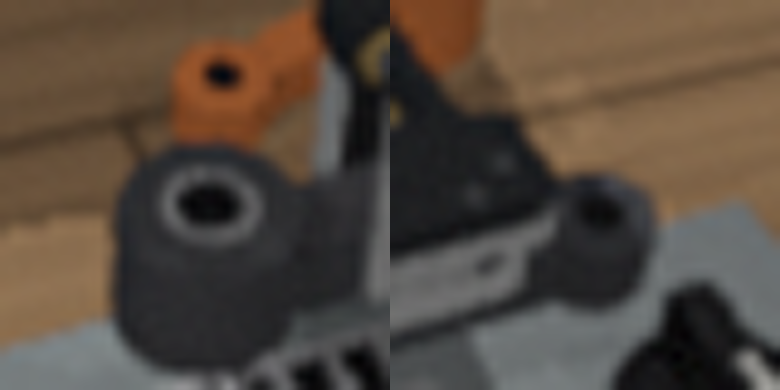

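View pics/scene5.png

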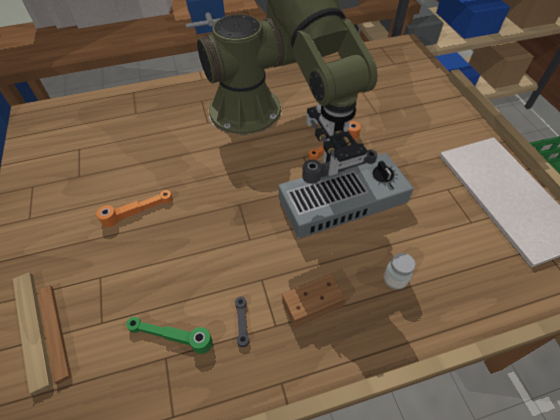

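Boss and eye holes measure (312.3,165.8) and (371.5,153.5). Predicted for the exact goal pose are (311.9,165.2) and (370.8,152.6), under 1.2 px off, with the same bias as before. I make the last 1 mm trim, then settle.

Request:
{"op": "arm_command", "data": {"steps": [[0.1,[-0.06,-0.05,0.12],0],[0.1,[0,0,0],-0.003],[0.1,[0,0,0],0],[0.1,[0,0,0],0],[0.1,[0,0,0],0]]}}

```text
clock: 16.22
eef_pos: [480.3, 115.3, 153.8]
eef_rot: [-3.142, -0.0, 0.077]
wrist_force: [-0.5, -0.0, -6.9]
finger_gap: 22.1
```

Request:
{"op": "arm_command", "data": {"steps": [[0.1,[0,0,0],0],[0.1,[0,0,0],0],[0.1,[0,0,0],0],[0.1,[0,0,0],0],[0.1,[0,0,0],0]]}}

```text
clock: 16.63
eef_pos: [480.3, 115.3, 153.7]
eef_rot: [-3.142, 0.0, 0.077]
wrist_force: [0.4, -1.3, -5.8]
finger_gap: 21.7
```

```bash
python3 - <<'E'
from h import *
plan(480.6,115.3,154,4.4)
p,d=manip.camera("scene");q=manip.camera("top")[0];cv2.imwrite("pics/j6.png",np.hstack([cv2.resize(p[130:210,270:420,::-1],(480,400)),cv2.resize(q[200:250,110:150,::-1],(320,400))]))
E
```

```text
t 16.63 pos [480.3 115.3 153.7] psi 4.41 tilt [-0.  0. -1.] gap 21.7 F [ 0.4 -1.3 -5.8] q [0.16 0.23 1.74 0.   1.18 0.08]
shift now-axes cm [ 0.03 -0.   -0.03]  after-turn axes [ 0.03 -0.   -0.03] turn rad 0.0
```

View pics/j6.png

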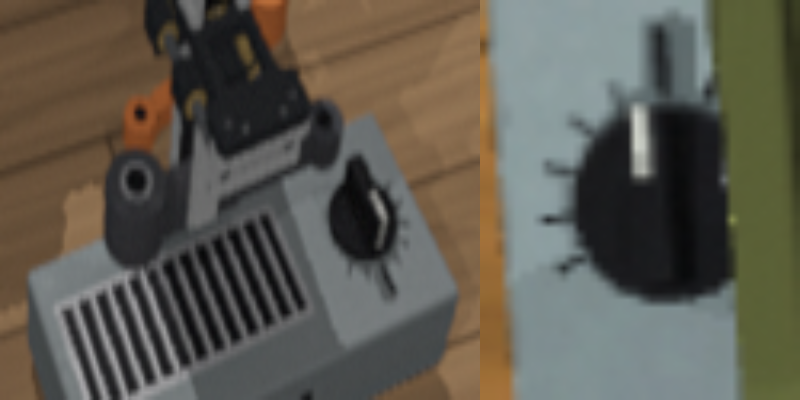

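The lever is held level over the grille, and the dial pointer still lines up with the long mark (line at (640,140), mark at (658,55)). Handing in.

```bash
python3 -c "
from cell import manip
print(manip.sign_off())"
```

```text
the job is handed in; nothing more can be done
None
```

I turned the dial about 0.79 rad clockwise to the long mark. I then picked up the dark lever at its balance point and held it over the grille with its length along the stand's y axis, eye towards the dial. I handed the job in at 16.7 s with the lever still gripped.

**Dial:** the gripper stood at 4.4° in world when it let go, which is the direction of the long mark. A line fitted to the pointer in the top picture gave about 3.8°. The 0.5° difference is within what one pixel can show.

**Lever position:** the tool stood within 0.5 mm of the point I measured for the middle of the grille and was level. By calculation the underside is about 80 mm above the grille, from a grip 4 mm above the bench.

**Camera check:** before a last 1 mm trim, the boss and eye holes in the scene view were about 1 px from where the goal pose predicts. That is roughly 3 mm, and the two cameras had already disagreed by 2–3 mm on the boss before the lift. I couldn't check the balance point from above because the arm hid it in the top view.

**Other forces:** the grip held the lever's weight of about 6 N steadily. The only notable side force was about 15 N at the wrist while turning the dial. I saw no sign of the lever touching the stand, and the other things on the bench were not disturbed.

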